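Snap the grey pot collar shut with spring pliers

ROBOT

A 7-joint arm with a two-finger parallel gripper is mounted at the origin on the work surface. World frame = base frame: x ahead of the robot, y to its left, z up, the work surface at z = 0. Lengths are in m, angles in rad, forces in N, time in s.
With the tool pointing down it reaches from about 0.425 to 0.875 m from the base axis. Payload 4.7 kg.
Tool frame: the origin (TCP) lies midway between the tips of the shut fingers; the grasp point (between the pads) lies 19 mm behind it; z points along the fingers, y is the line along which they close (so a half turn about z gives the same grasp; the last joint's range is limited). The gripper opens to 87 mm and grips with 3 to 60 N. Pads are 19 mm wide; open, the fingers measure 117 mm over their backs; the gripper's body (75 mm by 190 mm) begins 51 mm behind the grasp point.
Start: joints at [1.236, 0.321, -0.07, 1.45, 0.023, 1.371, -0.057], TCP at [0.222, -0.611, 0.223] pointing down, gripper open.
Joint ranges: [-2.86, 2.86], [-0.3, 2.09], [-1.38, 1.24], [0.06, 2.45], [-1.56, 4.7], [0.09, 2.05], [-2.69, 2.69]. Speed limits (rad/s): [2.57, 2.57, 3.14, 3.14, 3.14, 3.14, 3.14].

INTERFACE

Orientations are given as a rotation vector (axis times angle).
In Python, from bench import ctrl gives the robot as it stands.
- The arm moves only by the tool move_tool, called after "Call:" as name([rows], argument=value, ...), one row to a line, values as JSON. Schema: {"type":"object","properties":{"motion":{"type":"array","items":{"type":"array","items":{"type":"array","items":{"type":"number"},"minItems":5,"maxItems":5},"minItems":1,"maxItems":20},"minItems":1,"maxItems":1},"clamp_n":{"type":"number"},"only":{"type":"string"},"quiet":{"type":"boolean"},"lines":{"type":"string"}},"required":["motion"],"additionalProperties":false}. motion is a list that holds a single list of rows (three levels of brackets), with 1 to 20 rows, each of 5 numbers: dx, dy, dz in units of 50 mm, then a turn about the tool's z in units of 0.1 rad, then the opening from 0.0 (shut) to 1.0 (fully open); each row is the pose to reach, as a shift and turn from the pose commanded when the call began, along the tool's axes at that moment; what a row does not reach only later rows make up. A row lasts 1/10 s, in which the tool goes at most 0.05 m and 0.15 rad, less where a joint would pass 70% of its speed; a pose out of reach is approached as far as the arm can. The fingers move at their own pace and stop on an object; clamp_n is the grip in N (left out, the last holds). Time passes only in rows, so rows that do not move let the fingers close. The tool returns the time, the measured TCP pose, the force, the opening and the grip force at its end. only (a regular expression) keeps the lines of the reply that match it, lines (a string "A,B") keeps lines A to B, and quiet returns only ok. Input that does not fit is refused with a message, and nothing moves.
- ctrl.get_state(): the state, without advancing time (a new reading comes with each control period).
- ctrl.get_image(name): name is "scene" or "side" or "wrist"; returns the picture (420x560x3 uint8, red, green, blue); there is no depth.
- ctrl.camera_model(name): a dict with "vertical_fov" (degrees; the focal length in pixels is half the picture's height over the tangent of half this angle, whatever the lens; pixels are square), "cx", "cy" (the principal point, pixels), "rvec" (rotation vector, rad) and "tvec" (3), from world to camera coordinates, as OpenCV has them; the wrist camera has in their place "hand_eye" (4x4, takes a point from camera to tool coordinates, whose origin is the TCP and whose axes are the flange's). Camera axes: x right, y down, z forward; pixel columns grow to the right and rows downward; lengths in m; the calibration is good to about 2 mm. A picture is of the moment at which its call begins: read the wrist's pose just before it. camera_model takes no time and is no camera call.
- ctrl.close_job(): hands the job in; it is judged then, once.
The state is a dict: "time": time; "joint_positions": joint angles; "qd": joint speeds; "joint_torque": joint torques, N m; "position": TCP position; "tool_rot": TCP orientation; "ft_force": force on the tool from outside, world axes, zero at the start; "torque": the same for the moment, N m; "grip_width": opening from 0.0 (shut) to 1.0 (fully open); "grip_force": force on a finger pad.
Only numpy, scipy, OpenCV 4.12 (cv2) and the standard library are available. Lean on these libraries where they do the work, as an engineer would, in place of code of your own. Each camera call takes 0.05 s, during which the arm holds its last target. There are 200 camera calls.

TASK

Using the blue-handled spring pliers, snap shut the grey collar round the foot of the speckled stoneware pot: put the open jaws on either side of the collar's two ears and press the handles closed until the press stud between the ears clicks together. Then let go and leave the pliers lying flat on the bench; do not push the collar with bare fingers, and leave the terracotta pot with the orange collar alone.

Things in the scene. Friction and masses are not known exactly. Their poses are not given: they have to be found in the camera images.
- pliers: Loose spring pliers, lying flat, blue handles. Origin: under the hinge pin; x to jaw tips (78 mm), z up. Pinch both handles (20 mm high, x -30 to -120) from outside at x -70: 66 mm wide open, 27 shut. A 4-7 N pinch, or fingers 2-4 mm past contact, carries them open; 20-35 N shuts them on the ears. Open jaws: 40 mm gap at x 55, 18 mm high. Want the ears' midpoint at x 60, y 0.
- grey_pot: Fixed speckled off-white pot, 92 mm wide, 98 high; grey two-part collar at its foot ending in two upright ears with a press stud between. Origin: on the bench below the ears' midpoint; x to the pot's axis (66 mm away), z up. Ears: x -14 to 24, 4 to 22 mm high, 22 mm over the outsides open, 10 clicked; about 9 N each, then they stay shut. Pliers go on with their x along this x, lying on the bench.
- grey_snap (a joint): Closing of the grey collar, rad: 0 open, 0.055 clicked shut. It springs back if let go before half way and stays shut by itself once clicked.
- orange_pot: Bystander: fixed plain terracotta pot of the same shape and size with an open orange collar, to be left alone. Origin and axes as for the grey-collared pot. Either pot may be the nearer one; they stand 110 mm or more apart, centre to centre.

How it is judged:
By the outcome, as a careful person would: the job done as asked, in the order asked, and still so for the second after the job is handed in, with the robot touching nothing.
It also fails if it takes over 42 s, if anything falls off the work surface, if the arm or the gripper's body presses on something with over 40 N, if the wrist force passes 120 N, or if a joint passes its speed limit or range.

## Working session

There is one attempt and no reset: what is moved stays moved. The work goes in short steps, Python scripts to look and compute and a tool call to move; the robot and the scene stay as the last step left them, time stands still between calls to the robot, and variables do not carry over. Pictures are saved under pics/ and viewed, at most 13 in all, crops included, and the job is handed in when it is done.

```bash
ls; mkdir -p pics; cat > h.py <<'E'
import numpy as np, cv2
from scipy.spatial.transform import Rotation as R
from bench import ctrl
def cam(name):
    m=ctrl.camera_model(name); f=210/np.tan(np.radians(m["vertical_fov"])/2)
    K=np.array([[f,0,m["cx"]],[0,f,m["cy"]],[0,0,1]])
    if "rvec" in m:
        Rc=R.from_rotvec(np.ravel(m["rvec"])).as_matrix(); t=np.ravel(m["tvec"]); return K,Rc.T,-Rc.T@t
    s=ctrl.get_state(); Rt=R.from_rotvec(s["tool_rot"]).as_matrix(); H=np.array(m["hand_eye"])
    return K,Rt@H[:3,:3],Rt@H[:3,3]+np.array(s["position"])
def ray(c,uv,z):
    K,Rm,o=c; d=Rm@np.linalg.inv(K)@np.array([uv[0],uv[1],1.]); return o+d*(z-o[2])/d[2]
def proj(c,p):
    K,Rm,o=c; q=K@(Rm.T@(np.array(p)-o)); return q[:2]/q[2]
def snap(name,fn):
    c=cam(name); im=ctrl.get_image(name); cv2.imwrite("pics/"+fn,im[:,:,::-1]); return c,im
E
python3 - <<'E'
from h import *
for n in("scene","side","wrist"): 
    c,im=snap(n,n+"0.png"); print(n,c[2].round(3),c[0][0,0])
a=[cv2.imread(f"pics/{n}0.png") for n in("scene","side")]
print(ctrl.camera_model("wrist"), ctrl.get_state())
E
```

```text
bench.py
pics
scene [ 1.022 -0.143  0.723] 478.5848087668771
side [ 0.116 -0.435  0.598] 508.0783089638225
wrist [ 0.297 -0.584  0.382] 309.8283933636274
{'vertical_fov': 68.2584120003046, 'cx': 280.5797700332826, 'cy': 209.49344455777106, 'hand_eye': array([[ 5.49713464e-04, -9.57963486e-01, -2.86889627e-01,
         7.93974963e-02],
       [ 9.99999616e-01,  7.22305848e-04, -4.95763394e-04,
         3.09525645e-05],
       [ 6.82145284e-04, -2.86889244e-01,  9.57963515e-01,
        -1.60549050e-01],
       [ 0.00000000e+00,  0.00000000e+00,  0.00000000e+00,
         1.00000000e+00]])} {'time': 0.15, 'joint_positions': array([ 1.23608598,  0.32165549, -0.07009493,  1.4513891 ,  0.02263058,
        1.37077146, -0.05686201]), 'qd': array([ 5.85572532e-04, -3.10504469e-03,  5.85412520e-04, -4.24512783e-03,
       -1.61071254e-04,  2.00130308e-04,  1.97432522e-05]), 'joint_torque': array([-6.19198690e-04, -4.91797006e+01, -4.04983135e-01, -3.12875891e+01,
       -6.39359979e-02,  4.05208825e-02,  1.04949074e-04]), 'position': array([ 0.221971  , -0.61049309,  0.22171389]), 'tool_rot': array([-3.09254267e+00, -5.45015698e-01,  5.62179084e-04]), 'ft_force': array([-0.09012077, -0.49694579, -0.06466439]), 'torque': array([ 0.02742244,  0.03598178, -0.04470575]), 'grip_force': 0.0, 'grip_width': 1.0029843902654132}
```

View pics/scene0.png

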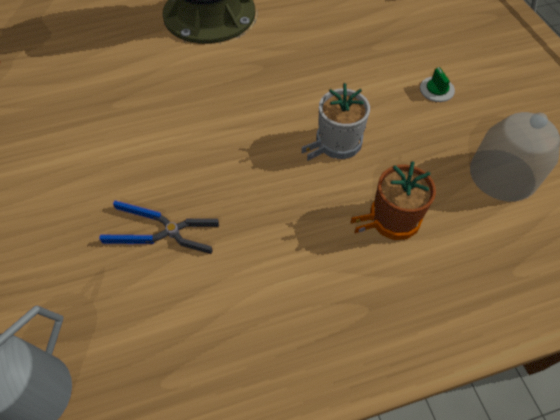

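View pics/side0.png

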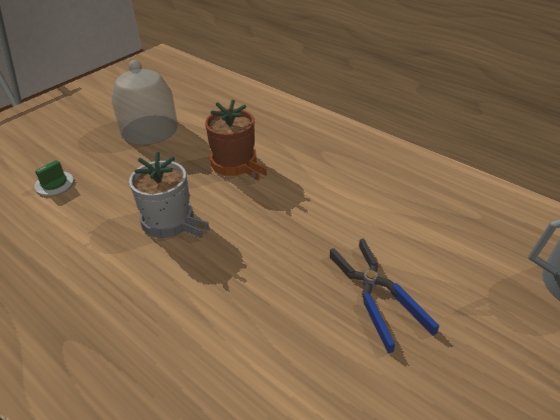

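The scene view shows the pliers with the pin at about (172,228) and jaws pointing right. The grey pot's ears are at about (315,150), and the orange pot's at (365,220). The side view has the pin at (371,278) and the grey ears at (195,225). Next I'll measure from both views.

```bash
cat > m.py <<'E'
from h import *
def blue(im):
    h=cv2.cvtColor(im,cv2.COLOR_RGB2HSV); m=cv2.inRange(h,(105,150,50),(130,255,255))
    n,l,s,c=cv2.connectedComponentsWithStats(m); return [np.argwhere(l==i)[:,::-1] for i in range(1,n) if s[i,4]>60]
def pliers(c,im,z=0.012):
    out=[]
    for p in blue(im):
        w=np.array([ray(c,q,z)[:2] for q in p]); vx,vy,x,y=cv2.fitLine(w.astype(np.float32),cv2.DIST_L2,0,.01,.01).ravel()
        t=(w-[x,y])@[vx,vy]; out.append((np.array([x,y]),np.array([vx,vy]),t.min(),t.max()))
    return out
E
python3 - <<'E'
from m import *
pans=[]
for n,pin,box in(("scene",(172,228),(285,105,95,70)),("side",(371,278),(125,180,95,70))):
    im=cv2.imread(f"pics/{n}0.png"); c=cam(n)
    print(n,"pin",ray(c,pin,.015).round(4))
    for o in pliers(c,im[:,:,::-1].copy()): print([np.round(v,4) for v in o])
    x,y,w,h=box; pans.append(cv2.resize(im[y:y+h,x:x+w],None,fx=6,fy=6,interpolation=cv2.INTER_CUBIC)[:300 if 0 else 420])
p=np.vstack(pans); cv2.imwrite("pics/ears.png",cv2.resize(p,(0,0),fx=.7,fy=.7)); print(p.shape)
E
```

```text
scene pin [ 0.575  -0.1966  0.015 ]
[array([ 0.5173, -0.2503], dtype=float32), array([0.562 , 0.8272], dtype=float32), np.float64(-0.045), np.float64(0.044)]
[array([ 0.5697, -0.2768], dtype=float32), array([0.3077, 0.9515], dtype=float32), np.float64(-0.0437), np.float64(0.0455)]
side pin [ 0.5735 -0.2     0.015 ]
[array([ 0.5727, -0.2747], dtype=float32), array([0.3155, 0.9489], dtype=float32), np.float64(-0.0432), np.float64(0.0459)]
[array([ 0.5198, -0.248 ], dtype=float32), array([0.5649, 0.8251], dtype=float32), np.float64(-0.0432), np.float64(0.0459)]
(840, 570, 3)
```

View pics/ears.png

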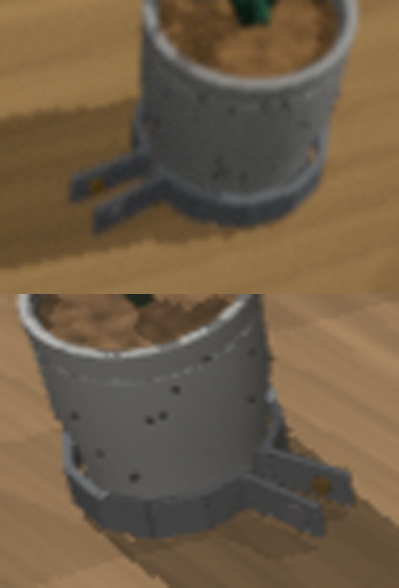

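The crops show the grey ears clearly. Tip tops in the scene view are at about (301.7,147.9) and (307.6,154.5), and in the side view at (208.3,223.1) and (202.4,231).

```bash
python3 - <<'E'
from h import *
S,D=cam("scene"),cam("side")
g=lambda o,x,y:(o[0]+x/4.2,o[1]+y/4.2)
for n,c,pts in(("scene",S,[(70,180),(95,208)]),("side",D,[(350,475-294),(325,508-294)])):
    o=(285,105) if n=="scene" else (125,180)
    w=[ray(c,g(o,*p),.022) for p in pts]; print(n,"tips",np.round(w,4),"mid",np.mean(w,0).round(4))
# rim: widest left/right outer points -> axis at z .098
for n,c,a,b in(("scene",S,(318.5,104),(369.5,107)),("side",D,(130.5,180),(188.5,178))): print(n,"rim mid",ray(c,np.mean([a,b],0),.096).round(4), np.linalg.norm(ray(c,a,.096)-ray(c,b,.096)).round(4))
# collar silhouette bottoms
E
```

```text
scene tips [[0.4807 0.0698 0.022 ]
 [0.4992 0.0752 0.022 ]] mid [0.4899 0.0725 0.022 ]
side tips [[0.4968 0.0713 0.022 ]
 [0.4776 0.065  0.022 ]] mid [0.4872 0.0681 0.022 ]
scene rim mid [0.4683 0.1514 0.096 ] 0.0912
side rim mid [0.4694 0.144  0.096 ] 0.0934
```

```bash
cat >> h.py <<'E'
def togo(x,y,z,yawdeg):
    s=ctrl.get_state(); Rt=R.from_rotvec(s["tool_rot"]).as_matrix()
    d=Rt.T@(np.array([x,y,z])-s["position"]); yaw=np.degrees(np.arctan2(Rt[1,0],Rt[0,0]))
    print("t",round(s["time"],2),"pos",np.round(s["position"],4),"yaw",round(yaw,2),"tilt",np.round(Rt[:2,2],4),"tool d",d.round(4),"turn",round(-np.radians((yawdeg-yaw+180)%360-180),4))
E
python3 - <<'E'
from h import *
togo(.546,-.2585,.10,63.8)
print(ray(cam("scene"),(354,220),.022),ray(cam("side"),(264,174),.022))
E
```

```text
t 0.15 pos [ 0.222  -0.6105  0.2217] yaw 19.99 tilt [-0.0006  0.0013] tool d [ 0.4249 -0.2198  0.122 ] turn -0.7646
[0.65773318 0.1034805  0.022     ] [0.6547499  0.08914036 0.022     ]
```
Orange ear tips at ~(.657,.1); goal pliers pin (.5005,.0255). 150mm away. Gripper at goal (0.519,-0.042) fine.

The manual's scale: shifts go in units of 50 mm and turns go in units of 0.1 rad. Converting my numbers, 0.05 m is 1, 0.035 m is 0.7, -0.765 rad is -7.65.

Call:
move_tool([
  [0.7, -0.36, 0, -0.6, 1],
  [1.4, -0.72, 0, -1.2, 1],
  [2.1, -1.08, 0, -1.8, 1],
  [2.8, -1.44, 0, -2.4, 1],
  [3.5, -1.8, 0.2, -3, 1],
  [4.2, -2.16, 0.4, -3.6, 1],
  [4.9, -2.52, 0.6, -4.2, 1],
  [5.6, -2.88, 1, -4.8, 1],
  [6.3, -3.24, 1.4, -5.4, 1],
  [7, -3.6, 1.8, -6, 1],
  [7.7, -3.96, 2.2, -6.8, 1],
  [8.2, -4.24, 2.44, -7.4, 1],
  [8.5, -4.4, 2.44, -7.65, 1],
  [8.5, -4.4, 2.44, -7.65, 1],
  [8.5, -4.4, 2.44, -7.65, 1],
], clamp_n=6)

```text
refused: motion: the value is too long (schema: maxItems 1). Nothing was moved.
```

I used the wrong layout. The manual says a list holding one list of rows, three levels of brackets; once more.

Call:
move_tool([
  [[0.7, -0.36, 0, -0.6, 1], [1.4, -0.72, 0, -1.2, 1], [2.1, -1.08, 0, -1.8, 1], [2.8, -1.44, 0, -2.4, 1], [3.5, -1.8, 0.2, -3, 1], [4.2, -2.16, 0.4, -3.6, 1], [4.9, -2.52, 0.6, -4.2, 1], [5.6, -2.88, 1, -4.8, 1], [6.3, -3.24, 1.4, -5.4, 1], [7, -3.6, 1.8, -6, 1], [7.7, -3.96, 2.2, -6.8, 1], [8.2, -4.24, 2.44, -7.4, 1], [8.5, -4.4, 2.44, -7.65, 1], [8.5, -4.4, 2.44, -7.65, 1], [8.5, -4.4, 2.44, -7.65, 1]],
], clamp_n=6)

```text
time: 1.65
position: [0.546, -0.2606, 0.1013]
tool_rot: [2.667, 1.657, -0.001]
ft_force: [0.7, -0.7, -0.6]
grip_width: 1.0
grip_force: 0.0
```

```bash
python3 - <<'E'
from m import *
togo(.546,-.2585,.10,63.8)
c,im=snap("wrist","w1.png")
for o in pliers(c,im): print([np.round(v,4) for v in o])
E
```

```text
t 1.65 pos [ 0.546  -0.2606  0.1013] yaw 63.7 tilt [ 0.0002 -0.0017] tool d [ 0.0019 -0.001   0.0013] turn -0.0017
[array([ 0.5185, -0.2469], dtype=float32), array([0.5646, 0.8254], dtype=float32), np.float64(-0.0479), np.float64(0.043)]
[array([ 0.5703, -0.2727], dtype=float32), array([0.3103, 0.9506], dtype=float32), np.float64(-0.0479), np.float64(0.043)]
```

View pics/w1.png

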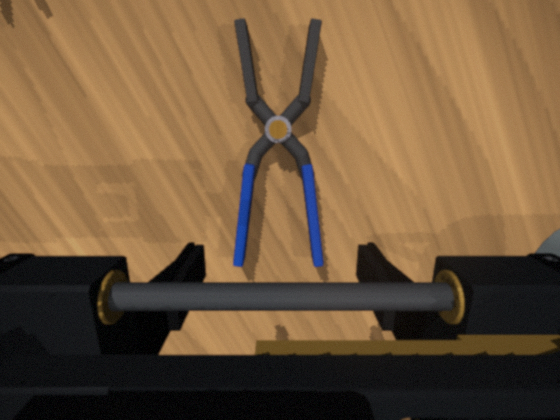

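The wrist view shows the pin at (278,128), jaw tips at (241,20) and (315,20), and handle ends at (238,265) and (319,265), all centred between the fingers.

```bash
python3 - <<'E'
from m import *
c=cam("wrist")
a=np.radians(63.8); u=np.array([np.cos(a),np.sin(a)])
pin=ray(c,(278,128),.018)[:2]; t=np.mean([ray(c,(241,20),.018),ray(c,(315,20),.018)],0)[:2]; mid=np.array([.5444,-.2598])
print(pin,np.linalg.norm(t-pin),mid-pin,np.degrees(np.arctan2(*(t-mid)[::-1])))
h=pin-u*.07; print(h); 
lat=np.array([-u[1],u[0]]); print("lat of pin,tip,mid",[float((p-pin)@lat) for p in(pin,t,mid)])
togo(h[0],h[1],.005,63.8)
E
```

```text
[ 0.57572337 -0.19716724] 0.07255034660331555 [-0.03132337 -0.06263276] 63.47305875194987
[ 0.54481796 -0.25997532]
lat of pin,tip,mid [0.0, -0.00036115967516774095, 0.00045242032099897245]
t 1.7 pos [ 0.5456 -0.2614  0.1014] yaw 63.62 tilt [ 0.0002 -0.0021] tool d [ 0.0011 -0.0015  0.0964] turn -0.0032
```

Converted, 0.096 m is 1.92, 0.09 m is 1.8.

Call:
move_tool([
  [[0.02, -0.03, 0.6, 0, 1], [0.02, -0.03, 1.2, 0, 1], [0.02, -0.03, 1.6, 0, 1], [0.02, -0.03, 1.8, 0, 1], [0.02, -0.03, 1.92, 0, 1], [0.02, -0.03, 1.92, 0, 1], [0.02, -0.03, 1.92, 0, 0.72], [0.02, -0.03, 1.92, 0, 0.72], [0.02, -0.03, 1.92, 0, 0.72], [0.02, -0.03, 1.92, 0, 0.72], [0.02, -0.03, 1.92, 0, 0.72]],
], clamp_n=7)

```text
time: 2.8
position: [0.5458, -0.2575, 0.0053]
tool_rot: [2.666, 1.66, 0.0]
ft_force: [-1.1, 1.1, 4.0]
grip_width: 0.779
grip_force: 6.9
```

```bash
python3 -c "
from h import *
togo(.5448,-.26,.005,63.8)"
```

```text
t 2.8 pos [ 0.5458 -0.2575  0.0053] yaw 63.82 tilt [ 0.0005 -0.0006] tool d [-0.0027  0.0002  0.0003] turn 0.0003
```

Converted, -0.02 m is -0.4, -0.01 m is -0.2.

Call:
move_tool([
  [[0, 0, -0.2, 0, 0.72], [0, 0, -0.4, 0, 0.72], [0, 0, -0.4, 0, 0.72]],
])

```text
time: 3.1
position: [0.5467, -0.2578, 0.0264]
tool_rot: [2.665, 1.659, 0.003]
ft_force: [0.1, 0.3, -0.8]
grip_width: 0.777
grip_force: 6.9
```

```bash
python3 -c "
from h import *
togo(.5334,-.097,.025,105)"
```

```text
t 3.1 pos [ 0.5467 -0.2578  0.0264] yaw 63.82 tilt [ 0.0028 -0.0015] tool d [ 0.1384 -0.0829  0.0011] turn -0.7187
```

Converted, 0.138 m is 2.76, 0.13 m is 2.6, -0.719 rad is -7.19.

Call:
move_tool([
  [[0.2, -0.12, 0, -0.4, 0.72], [0.44, -0.26, 0, -1, 0.72], [0.72, -0.44, 0, -1.7, 0.72], [1, -0.6, 0, -2.5, 0.72], [1.28, -0.76, 0, -3.3, 0.72], [1.56, -0.94, 0, -4.1, 0.72], [1.84, -1.1, 0, -4.9, 0.72], [2.12, -1.26, 0, -5.7, 0.72], [2.4, -1.44, 0, -6.3, 0.72], [2.6, -1.56, 0, -6.8, 0.72], [2.76, -1.66, 0, -7.15, 0.72], [2.76, -1.66, 0, -7.19, 0.72], [2.76, -1.66, 0, -7.19, 0.72], [2.76, -1.66, 0, -7.19, 0.72]],
])

```text
time: 4.5
position: [0.5319, -0.0979, 0.0245]
tool_rot: [1.914, 2.491, -0.001]
ft_force: [0.6, -0.5, -1.6]
grip_width: 0.777
grip_force: 6.9
```

```bash
python3 - <<'E'
from h import *
togo(.5334,-.097,.025,105)
c,im=snap("wrist","w2.png")
E
```

```text
t 4.5 pos [ 0.5319 -0.0979  0.0245] yaw 104.92 tilt [ 0.     -0.0006] tool d [ 0.0005  0.0017 -0.0005] turn -0.0015
```

View pics/w2.png

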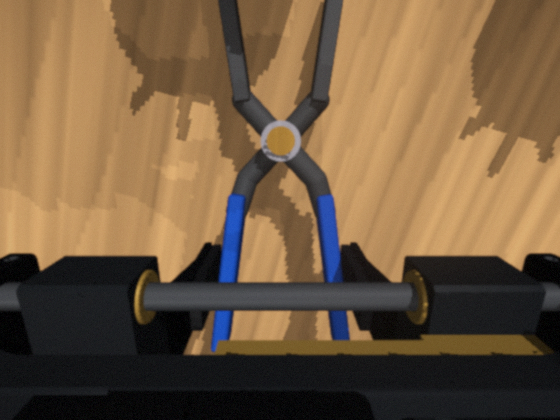

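The wrist view shows the pliers held straight, with the pin at (281,140), but the ears are out of frame. I'll check against the scene and side views.

```bash
python3 - <<'E'
from h import *
c=cam("wrist"); print("pin",ray(c,(281,140),.036))
out=[]
for n,(x,y,w,h) in(("scene",(240,90,140,105)),("side",(130,170,140,105))):
    k,im=snap(n,n+"2.png"); out.append(cv2.resize(im[y:y+h,x:x+w,::-1],(400,300),interpolation=cv2.INTER_CUBIC)); cv2.imwrite("pics/"+n+"2.png",im[:,:,::-1])
cv2.imwrite("pics/mont2.png",np.hstack(out))
E
```

```text
pin [ 0.51521135 -0.03162721  0.036     ]
```

View pics/mont2.png

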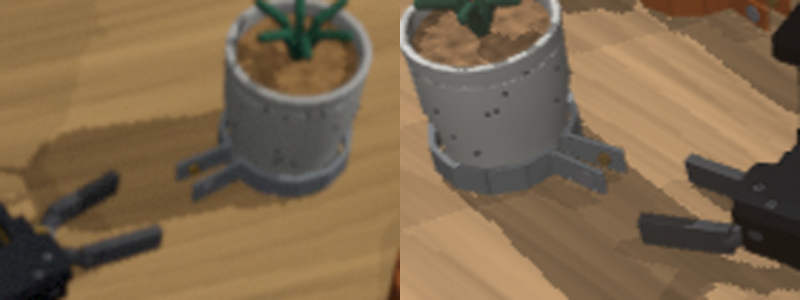

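In the montage, the jaw tips fall at scene (280.6,151.3) and (296,171.2), and at side (230.8,226) and (214,246). The ear tips are ahead of them and between them.

```bash
python3 - <<'E'
from h import *
S,D=cam("scene"),cam("side"); T=lambda c,p,z:np.array([ray(c,q,z)[:2] for q in p])
for n,c,j,e in(("scene",S,[(280.6,151.3),(296,171.2)],[(302,148.3),(307.6,154.5)]),("side",D,[(230.8,226),(214,246)],[(208.7,222.8),(202,231.2)])):
    J=T(c,j,.0375);E=T(c,e,.022); d=E.mean(0)-J.mean(0)
    for y in(103,105,107):
        u=np.array([np.cos(np.radians(y)),np.sin(np.radians(y))]); print(n,y,"jawtips->eartips along",(d@u).round(4),"lateral",(d@[-u[1],u[0]]).round(4))
    print(J.mean(0),E.mean(0),"jaw yaw",[np.degrees(np.arctan2(*(v[0]-v[1])[::-1])).round(1)for v in(J,E)])
E
```

```text
scene 103 jawtips->eartips along 0.0451 lateral 0.0141
scene 105 jawtips->eartips along 0.0456 lateral 0.0126
scene 107 jawtips->eartips along 0.046 lateral 0.011
[0.51443577 0.0318556 ] [0.49051244 0.07260563] jaw yaw [np.float64(-166.5), np.float64(-163.5)]
side 103 jawtips->eartips along 0.0468 lateral -0.0176
side 105 jawtips->eartips along 0.0462 lateral -0.0192
side 107 jawtips->eartips along 0.0455 lateral -0.0208
[0.48067214 0.01860029] [0.48726852 0.06818016] jaw yaw [np.float64(13.7), np.float64(16.8)]
```

The two views disagree at that height, so the jaws may be drooping. I'll triangulate them.

```bash
cat >> h.py <<'E'
def tri(a,pa,b,pb):
    P=[k[0]@np.hstack([k[1].T,(-k[1].T@k[2])[:,None]]) for k in(a,b)]
    X=cv2.triangulatePoints(P[0],P[1],np.array(pa,float),np.array(pb,float)).ravel(); return X[:3]/X[3]
E
python3 - <<'E'
from h import *
S,D=cam("scene"),cam("side")
for n,a,b in(("jaw -x (scene far, side near)",(280.6,151.3),(214,246)),("jaw +x",(296,171.2),(230.8,226)),("ear -x",(302,148.3),(202,231.2)),("ear +x",(307.6,154.5),(208.7,222.8))):
    X=tri(S,a,D,b); print(n,X.round(4),"reproj",(proj(S,X)-a).round(1))
togo(.5334,-.097,.025,105)
E
```

```text
jaw -x (scene far, side near) [0.4706 0.0313 0.0143] reproj [-0.  0.]
jaw +x [0.5224 0.0449 0.0123] reproj [ 0.1 -0.1]
ear -x [0.4795 0.0701 0.0177] reproj [-0.5  0.5]
ear +x [0.4989 0.0744 0.0203] reproj [-0.5  0.6]
t 4.65 pos [ 0.5319 -0.0977  0.0245] yaw 104.94 tilt [ 0.0001 -0.0003] tool d [ 0.0003  0.0016 -0.0005] turn -0.0011
```

The triangulation puts the jaw tips on the bench: the pliers droop a few degrees. So I'll lower the tool to lie them flat, nudge it 2 mm sideways, then recheck.

Converted, 0.002 m is 0.04, 0.025 m is 0.5.

Call:
move_tool([
  [[0, 0.04, 0.12, 0, 0.72], [0, 0.04, 0.24, 0, 0.72], [0, 0.04, 0.34, 0, 0.72], [0, 0.04, 0.39, 0, 0.72], [0, 0.04, 0.39, 0, 0.72], [0.3, 0.04, 0.39, 0, 0.72], [0.5, 0.04, 0.39, 0, 0.72], [0.5, 0.04, 0.39, 0, 0.72], [0.5, 0.04, 0.39, 0, 0.72]],
])

```text
time: 5.55
position: [0.5271, -0.0713, 0.0049]
tool_rot: [-1.91, -2.494, 0.0]
ft_force: [0.8, 0.4, -1.2]
grip_width: 0.78
grip_force: 6.9
```

```bash
python3 - <<'E'
from h import *
togo(.5334,-.097,.005,105)
out=[]
for n,(x,y,w,h) in(("scene",(240,90,140,105)),("side",(130,170,140,105))):
    k,im=snap(n,n+"3.png"); out.append(cv2.resize(im[y:y+h,x:x+w,::-1],(400,300),interpolation=cv2.INTER_CUBIC))
cv2.imwrite("pics/mont3.png",np.hstack(out))
snap("wrist","w3.png")
E
```

```text
t 5.55 pos [ 0.5271 -0.0713  0.0049] yaw 105.11 tilt [-0.0002 -0.    ] tool d [-0.0265 -0.0006 -0.0001] turn 0.0019
```

View pics/mont3.png

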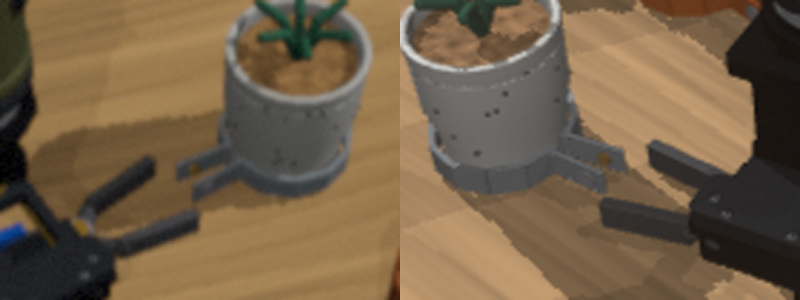

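Scene jaw tips are now at (294.3,145.3) and (309.7,164.6), with side jaw tips at (217.5,220) and (200.7,240.4). The jaws straddle the ears' line and sit just short of them.

```bash
python3 - <<'E'
from h import *
S,D=cam("scene"),cam("side")
X=[tri(S,a,D,b) for a,b in(((294.3,145.3),(200.7,240.4)),((309.7,164.6),(217.5,220)),((302,148.3),(202,231.2)),((307.6,154.5),(208.7,222.8)))]
print(np.round(X,4)); d=(X[2]+X[3]-X[0]-X[1])/2; a=np.radians(105.1); u=np.array([np.cos(a),np.sin(a),0]); y=np.array([u[1],-u[0],0])
print("along",d@u,"tool y",d@y,"jaw/ear yaw",[np.degrees(np.arctan2(*(v)[1::-1])) for v in (X[1]-X[0],X[3]-X[2])])
togo(*(np.array([.4856,.0858,.005])-.127*u+[0,0,0]),105)
E
```

```text
[[0.4656 0.0592 0.0142]
 [0.5174 0.0728 0.0139]
 [0.4795 0.0701 0.0177]
 [0.4989 0.0744 0.0203]]
along 0.006650218940407385 tool y -0.000632997315428159 jaw/ear yaw [np.float64(14.645873819571811), np.float64(12.301093408577865)]
t 5.7 pos [ 0.5273 -0.0725  0.0049] yaw 104.99 tilt [-0.0001 -0.0002] tool d [ 0.0367  0.0009 -0.0001] turn -0.0001
```

Call:
move_tool([
  [[0.16, 0, 0, 0, 0.72], [0.32, 0, 0, 0, 0.72], [0.48, 0, 0, 0, 0.72], [0.64, 0, 0, 0, 0.72], [0.74, 0, 0, 0, 0.72], [0.76, 0, 0, 0, 0.72], [0.76, 0, 0, 0, 0.72], [0.76, 0, 0, 0, 0.72]],
])

```text
time: 6.5
position: [0.5175, -0.0358, 0.005]
tool_rot: [1.913, 2.492, -0.0]
ft_force: [-0.3, 0.5, -2.1]
grip_width: 0.779
grip_force: 6.9
```

```bash
python3 - <<'E'
from h import *
togo(.5334,-.097,.005,105)
out=[]
for n,(x,y,w,h) in(("scene",(270,90,112,84)),("side",(120,175,112,84))):
    k,im=snap(n,n+"4.png"); out.append(cv2.resize(im[y:y+h,x:x+w,::-1],(400,300),interpolation=cv2.INTER_CUBIC))
cv2.imwrite("pics/mont4.png",np.hstack(out))
E
```

```text
t 6.5 pos [ 0.5175 -0.0358  0.005 ] yaw 104.99 tilt [ 0.     -0.0003] tool d [-0.0632 -0.0005  0.    ] turn -0.0001
```

View pics/mont4.png

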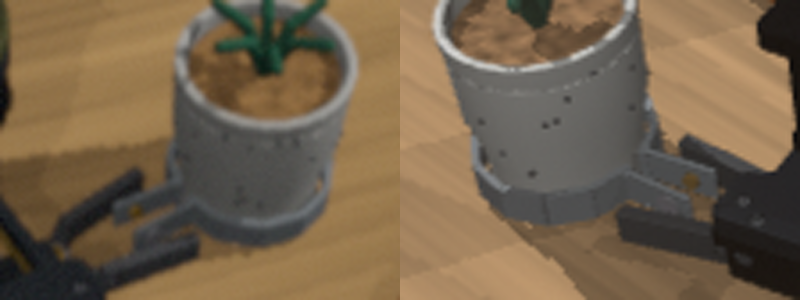

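The jaws now straddle both ears with about 32 mm of overlap and no contact force. Next step is to squeeze.

Call:
move_tool([
  [[0, 0, 0, 0, 0.65], [0, 0, 0, 0, 0.6], [0, 0, 0, 0, 0.55], [0, 0, 0, 0, 0.5], [0, 0, 0, 0, 0.45], [0, 0, 0, 0, 0.4], [0, 0, 0, 0, 0.35], [0, 0, 0, 0, 0.3], [0, 0, 0, 0, 0.25], [0, 0, 0, 0, 0.2], [0, 0, 0, 0, 0.2], [0, 0, 0, 0, 0.2], [0, 0, 0, 0, 0.2], [0, 0, 0, 0, 0.2], [0, 0, 0, 0, 0.2]],
], clamp_n=30)

```text
time: 8.1
position: [0.5184, -0.0376, 0.0054]
tool_rot: [1.912, 2.489, -0.001]
ft_force: [0.8, -5.5, -1.2]
grip_width: 0.362
grip_force: 30.1
```

```bash
python3 - <<'E'
from h import *
togo(.5334,-.097,.005,105)
out=[]
for n,(x,y,w,h) in(("scene",(270,90,112,84)),("side",(120,175,112,84))):
    k,im=snap(n,n+"5.png"); out.append(cv2.resize(im[y:y+h,x:x+w,::-1],(400,300),interpolation=cv2.INTER_CUBIC))
cv2.imwrite("pics/mont5.png",np.hstack(out))
E
```

```text
t 8.1 pos [ 0.5184 -0.0376  0.0054] yaw 104.94 tilt [ 0.0017 -0.0024] tool d [-0.0613 -0.0008  0.0006] turn -0.001
```

View pics/mont5.png

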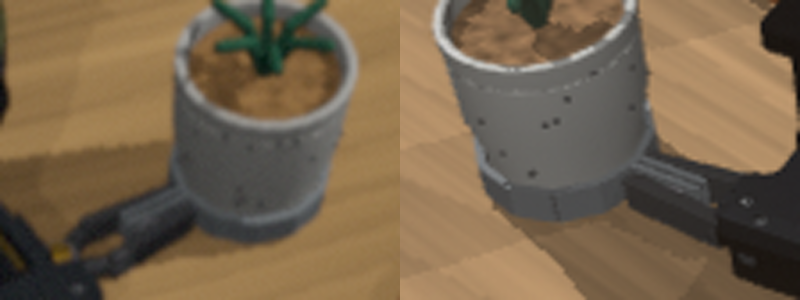

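The ears look pressed together between the jaws. I'll add a short firmer squeeze, then open gently and check.

Call:
move_tool([
  [[0, 0, 0, 0, 0.2], [0, 0, 0, 0, 0.2], [0, 0, 0, 0, 0.2], [0, 0, 0, 0, 0.2], [0, 0, 0, 0, 0.2]],
], clamp_n=35)

```text
time: 8.7
position: [0.5183, -0.0377, 0.0054]
tool_rot: [1.912, 2.489, -0.001]
ft_force: [1.7, -5.7, -1.3]
grip_width: 0.353
grip_force: 35.1
```

Call:
move_tool([
  [[0, 0, 0, 0, 0.45], [0, 0, 0, 0, 0.5], [0, 0, 0, 0, 0.55], [0, 0, 0, 0, 0.6], [0, 0, 0, 0, 0.65], [0, 0, 0, 0, 0.7], [0, 0, 0, 0, 0.74], [0, 0, 0, 0, 0.74], [0, 0, 0, 0, 0.74], [0, 0, 0, 0, 0.74], [0, 0, 0, 0, 0.74], [0, 0, 0, 0, 0.74]],
], clamp_n=7)

```text
time: 9.9
position: [0.5177, -0.0351, 0.0052]
tool_rot: [1.912, 2.493, 0.001]
ft_force: [0.5, 1.1, 4.4]
grip_width: 0.773
grip_force: 7.0
```

```bash
python3 - <<'E'
from h import *
togo(.5334,-.097,.005,105)
out=[]
for n,(x,y,w,h) in(("scene",(270,90,112,84)),("side",(120,175,112,84))):
    k,im=snap(n,n+"6.png"); out.append(cv2.resize(im[y:y+h,x:x+w,::-1],(400,300),interpolation=cv2.INTER_CUBIC))
cv2.imwrite("pics/mont6.png",np.hstack(out))
E
```

```text
t 9.9 pos [ 0.5177 -0.0351  0.0052] yaw 105.03 tilt [0.0004 0.0003] tool d [-0.0638 -0.0009  0.0002] turn 0.0005
```

View pics/mont6.png

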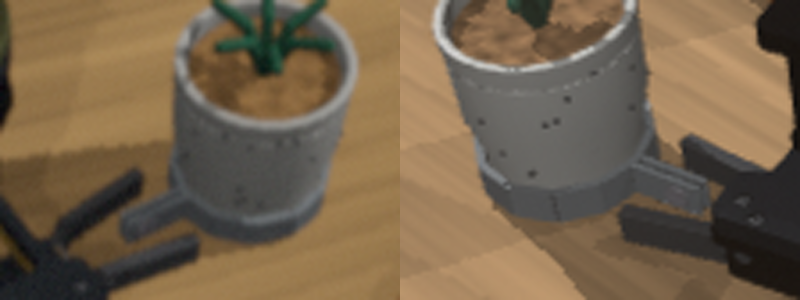

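The collar has clicked: with the jaws open again, the ears stay together. I'll let go and rise clear.

Call:
move_tool([
  [[0, 0, 0, 0, 0.85], [0, 0, 0, 0, 1], [0, 0, 0, 0, 1], [0, 0, 0, 0, 1], [0, 0, -0.2, 0, 1], [0, 0, -0.6, 0, 1], [0, 0, -1.2, 0, 1], [0, 0, -1.8, 0, 1], [0, 0, -2.4, 0, 1], [-0.6, 0, -3, 0, 1], [-0.6, 0, -3, 0, 1], [-0.6, 0, -3, 0, 1], [-0.6, 0, -3, 0, 1], [-0.6, 0, -3, 0, 1]],
])

```text
time: 11.4
position: [0.5243, -0.0634, 0.154]
tool_rot: [-1.909, -2.492, 0.001]
ft_force: [-0.1, 0.2, 0.5]
grip_width: 1.001
grip_force: 0.0
```

```bash
python3 - <<'E'
from h import *
a=[snap(n,n+"7.png")[1] for n in("side","wrist")]
cv2.imwrite("pics/fin.png",np.hstack([cv2.resize(i,(400,300)) for i in a])[:,:,::-1])
E
```

```text
(no output)
```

View pics/fin.png

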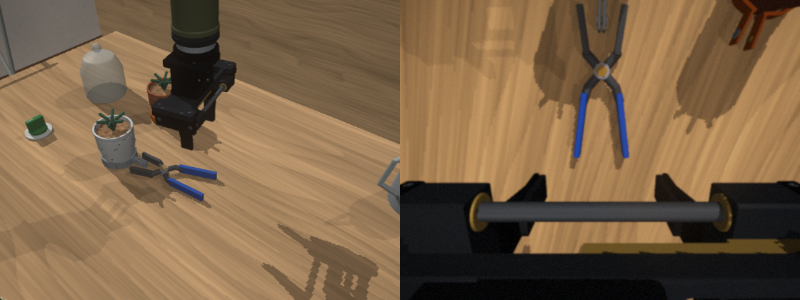

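The pliers lie flat and open around the shut ears, with the pin at about (602,72) in the right half. The gripper is clear and the orange collar is untouched.

```bash
python3 -c "
from bench import ctrl
print(ctrl.close_job())"
```

```text
the job is handed in; nothing more can be done
None
```

I snapped the grey collar shut with the pliers and handed the job in at about 11.5 s; the ears stayed closed after I let go, the pliers lie flat on the bench with their open jaws still around the ears, and the orange-collared pot was not touched.

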